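# Rock the stuck locating block out of the glass mould

## Robot

A 6-joint arm with a two-finger parallel gripper is mounted at the origin on the work surface. World frame = base frame: x ahead of the robot, y to its left, z up, the work surface at z = 0. Lengths are in m, angles in rad, forces in N, time in s.
With the tool pointing down it reaches from about 0.375 to 0.975 m from the base axis. Payload 3.8 kg.
Tool frame: the origin (TCP) lies midway between the tips of the shut fingers; the grasp point (between the pads) lies 19 mm behind it; z points along the fingers, y is the line along which they close (so a half turn about z gives the same grasp; the last joint's range is limited). The gripper opens to 88 mm and grips with 3 to 60 N. Pads are 18 mm wide; open, the fingers measure 123 mm over their backs; the gripper's body (75 mm by 187 mm) begins 45 mm behind the grasp point.
Start: joints at [1.106, 0.264, 1.604, -0, 1.274, -0.037], TCP at [0.28, 0.614, 0.218] pointing down, gripper open.
Joint ranges: [-2.63, 2.63], [-0.94, 2.18], [0.31, 2.57], [-1.31, 4.45], [0, 2.66], [-2.55, 2.55]. Speed limits (rad/s): [2.57, 2.57, 3.14, 3.14, 3.14, 3.14].

## Interface

Orientations are given as a rotation vector (axis times angle).
In Python, from cell import manip, inverse_kinematics, cams, order gives the robot as it stands. Calls block until the motion is done:
- manip.move_pose(position, orientation): joint-space move of the TCP to a pose.
- manip.move_linear(position, rate=0.15, rot=None): straight line of the TCP; rot=None keeps the orientation; rate is the mean speed in m/s.
- manip.set_joints(angles): joint-space move.
- manip.set_gripper(opening, force=None): finger opening in m; force is the grip in N (None keeps the last); returns when the fingers have stopped.
- manip.dwell(seconds).
- inverse_kinematics(position, orientation): joint angles nearest the present ones, or None.
- manip.state(): the state.
- cams.capture(name): name is "scene" or "side" or "wrist"; returns a dict with "image" (400x640x3 uint8, blue, green, red), "z_map" (400x640 float32, m along the optical axis (not along the pixel's ray), 0 where there is no reading), "intrinsics" (3x3 intrinsics, pixels), "position" and "orientation" of the camera in the world; the wrist camera has in their place "T_tool_cam" (4x4, takes a point from camera to tool coordinates, whose origin is the TCP and whose axes are the flange's). Camera axes: x right, y down, z forward; pixel columns grow to the right and rows downward; lengths in m; the calibration is good to about 2 mm. A picture is of the moment at which its call begins: read the wrist's pose just before it.
A pose or a line that the arm cannot do raises manip.IKError and nothing moves.
- order.close_job(): hands the job in; it is judged then, once.
The state is a dict: "clock": time; "joint_pos": joint angles; "joint_velocities": joint speeds; "tau": joint torques, N m; "tool_pos": TCP position; "tcp_rot": TCP orientation; "contact_force": force on the tool from outside, world axes, zero at the start; "moment": the same for the moment, N m; "gripper_width": finger opening in m; "grasp_force": force on a finger pad.
Only numpy, scipy, OpenCV 4.12 (cv2) and the standard library are available. Lean on these libraries where they do the work, as an engineer would, in place of code of your own. Each camera call takes 0.05 s, during which the arm holds its last target. There are 200 camera calls.

## Task

Lift the keeper bar off the two posts and lay it flat on the wooden board. Then grip the stuck locating block by its tang and rock it from side to side along the mould's length, tilting it clearly each way, several times, easing it up a little with each swing so that the mould stays down on its base plate. Finish still holding the block, upright and still, just clear above its pocket (a finger's breadth or two), and leave everything else where it is.

Things in the scene. Friction and masses are not known exactly. Their poses are not given: they have to be found in the camera images.
- fixture: fixed steel base plate 120 x 220 x 12 mm (x, y, z) carrying the mould in its middle and two steel posts at y = +-96 mm (each 44 x 18 mm, top at 98 mm, with a cheek up to 108 mm on either side of the bar). Origin: centre of its underside, on the bench; z up. It stands at some yaw, left or right of the robot's middle.
- bar: plain steel keeper bar, 24 x 215 x 14 mm (x, y, z), 0.55 kg, loose. Origin: centre of its underside. At the start it lies across the two posts, along the fixture's y, underside 98 mm above the bench, 2 mm of play to the cheeks, straight over the block (6 mm above it), which cannot be reached until the bar is gone.
- block: steel locating block, 0.36 kg, stuck in the mould. Origin: centre of its underside, at the start 24 mm above the bench; axes as the fixture's. Foot 20 mm (x) by 44 mm (y), 28 mm high, wholly in the pocket (its lowest 10 mm only 28 mm wide in y); above it the grip tang, 16 mm (x) by 36 mm (y), 28 to 68 mm above the origin, standing clear of the mould.
- block_top (a point): centre of the top of the block's tang, 68 mm above the block's origin along its z. A lean that counts is a good 4 degrees (0.07 rad) to each side along the pocket's y while the foot is still at least 12 mm deep; firmly gripped, the block leans only as far as the hand itself tilts: moved sideways without tilting it merely slides in the pocket.
- pocket (a point): centre of the pocket's mouth on the mould's top face, 52 mm above the bench; axes as the fixture's; moves with the mould. Pocket 22 mm (x) by 52 mm (y), 28 mm deep: the foot can lean 0.2 rad either way along y, not along x.
- strips (a point): 2 to 10 mm above the pocket floor two sprung brass strips, 30 mm long in y, clamp the foot's x faces; this point is midway between them. Friction there takes 25 to 45 N of straight pull, more than the mould weighs. Swung 0.1 to 0.15 rad each way along y and raised 1 to 2 mm a swing, the block creeps up with far less; 12 mm up it is free.
- mould (a joint): height of the mould above its seat, m: 0 = seated. The cast-iron mould, 80 x 110 x 40 mm (x, y, z), stands on the base plate, slides straight up on dowels and is held down only by its own weight (about 2.3 kg), so a straight pull on the block lifts it.
- board: fixed wooden board lying flat on the bench, 150 x 250 x 15 mm (x, y, z), on the other side of the robot's middle from the fixture. Origin: centre of its underside; top at 15 mm.
- tin: bystander: small closed tin, 48 mm across, 85 mm high, standing between the fixture and the board; origin at its underside or handle.
- jacks: bystander: steel glassblower's jacks lying flat, about 240 mm long; origin at its underside or handle.
- paddle: bystander: dark wooden paddle lying flat, about 260 mm long; origin at its underside or handle.
- mallet: bystander: hammer with a wooden handle, lying; origin at its underside or handle.
- tumbler: bystander: green glass tumbler, 74 mm across, 100 mm high, standing; origin at its underside or handle.
- paperweight: bystander: amber glass paperweight, 72 mm across, 57 mm high; origin at its underside or handle.
- brush: bystander: hand brush, lying; origin at its underside or handle.

How it is judged:
By the outcome, as a careful person would: the job done as asked, in the order asked, and still so for the second after the job is handed in, while the arm keeps its last pose, push and grip.
It also fails if it takes over 58 s, if anything falls off the work surface, if the arm or the gripper's body presses on something with over 40 N, if the wrist force passes 120 N, or if a joint passes its speed limit or range.

## Working session

There is one attempt and no reset: what is moved stays moved. The work goes in short steps, each a Python script; the robot and the scene stay as the last script left them, time stands still between calls to the robot, and variables do not carry over. Pictures are saved under pics/ and viewed, at most 10 in all, crops included, and the job is handed in when it is done.

```bash
mkdir -p pics; ls
python3 - <<'E'
from cell import manip,cams
import cv2,numpy as np
for n in("scene","side"):
    c=cams.capture(n); cv2.imwrite(f"pics/{n}0.png",c["image"]); np.savez(f"pics/{n}0.npz",**c)
    print(n,c["intrinsics"].tolist(),c["position"],c["orientation"])
s=manip.state(); print(s)
print(cams.capture("wrist")["T_tool_cam"])
E
```

```text
pics
scene [[403.98814564539066, 0.0, 323.6644169123209], [0.0, 403.98814564539066, 204.200342640655], [0.0, 0.0, 1.0]] [ 1.25221731 -0.14506306  1.09580758] [-2.07535451 -1.65388003  0.50339208]
side [[467.9751711303503, 0.0, 322.13506036730325], [0.0, 467.9751711303503, 201.7813408038848], [0.0, 0.0, 1.0]] [ 0.18398159 -0.78780217  1.14875973] [-2.38760699  0.59769158 -0.20398273]
{'clock': 0.1, 'joint_pos': array([ 1.10609136e+00,  2.64664628e-01,  1.60523004e+00, -2.20507691e-05,
        1.27371115e+00, -3.68736199e-02]), 'joint_velocities': array([-0.00222121, -0.00129988, -0.00071053,  0.00172592,  0.00102298,
       -0.00092985]), 'tau': array([ 1.20338755e-03, -5.03619647e+01, -3.58070147e+01,  7.29777105e-02,
        2.33689137e-02, -4.52012648e-05]), 'tool_pos': array([0.2797413 , 0.61355044, 0.21662544]), 'tcp_rot': array([-0.66681025, -3.06951926,  0.00307109]), 'contact_force': array([-1.3076732 ,  0.43436541, -0.40503321]), 'moment': array([-0.05066231,  0.03991765, -0.00370973]), 'grasp_force': 0.0, 'gripper_width': 0.08828751408795954}
[[ 7.16275776e-04 -9.53090161e-01 -3.02685698e-01  7.88610173e-02]
 [ 9.99999722e-01  7.45602039e-04  1.86649365e-05 -1.52557608e-04]
 [ 2.07893707e-04 -3.02685627e-01  9.53090430e-01 -1.66059294e-01]
 [ 0.00000000e+00  0.00000000e+00  0.00000000e+00  1.00000000e+00]]
```

View pics/scene0.png

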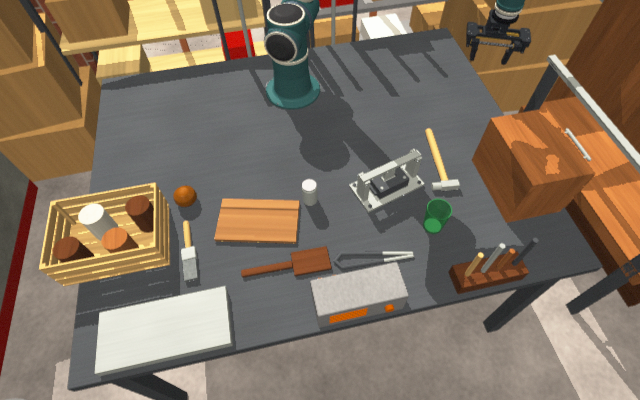

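View pics/side0.png

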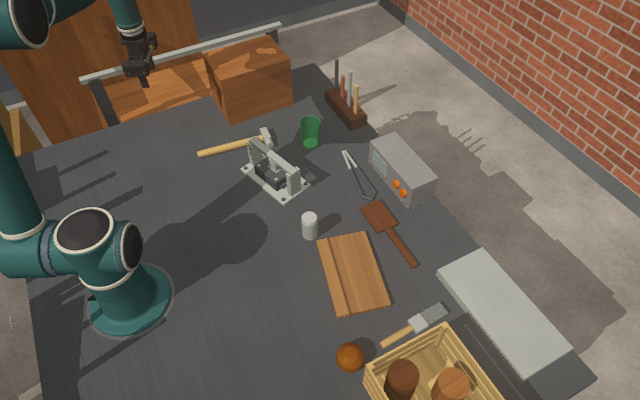

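Scene: fixture with bar at about (387,180), tin (309,192), board (258,220), tumbler (437,215), mallet right of the fixture. Side: bar about (275,165), board (353,273), tin (309,225).

```bash
cat > h.py <<'E'
import numpy as np,cv2
from scipy.spatial.transform import Rotation as R
def cloud(c,T=None):
    K=c["intrinsics"];z=c["z_map"];v,u=np.mgrid[:z.shape[0],:z.shape[1]]
    p=np.stack([(u-K[0,2])/K[0,0]*z,(v-K[1,2])/K[1,1]*z,z],-1)
    if T is None: Rm,t=R.from_rotvec(c["orientation"]).as_matrix(),c["position"]
    else: Rm,t=T[:3,:3],T[:3,3]
    w=p@Rm.T+t; w[z<=0]=np.nan
    return w
def rect(p): # centre, dims, yaw of long side
    (cx,cy),(a,b),th=cv2.minAreaRect((p[:,:2]*1000).astype(np.float32))
    th=np.radians(th)+(np.pi/2 if b>a else 0)
    return np.round([cx/1000,cy/1000]+sorted([a/1000,b/1000])+[(th+np.pi/2)%np.pi-np.pi/2],4)
E
python3 - <<'E'
from h import *
for n,box,bb in(("scene",(345,145,430,210),(210,195,302,250)),("side",(235,130,315,205),(312,228,395,320))):
    c=dict(np.load(f"pics/{n}0.npz")); w=cloud(c)
    crop=lambda b:(w[b[1]:b[3],b[0]:b[2]].reshape(-1,3))
    p=crop(box); p=p[np.isfinite(p[:,0])]
    print(n,"zhist",np.histogram(p[:,2],bins=np.arange(-.01,.14,.005))[0])
    q=p[(p[:,2]>.1085)&(p[:,2]<.118)]; print("bar",len(q),rect(q),q[:,2].mean(),q.mean(0))
    q=p[(p[:,2]>.008)&(p[:,2]<.016)]; print("base",rect(q))
    q=crop(bb);q=q[(q[:,2]>.010)&(q[:,2]<.02)]; print("board",len(q),rect(q),q.mean(0))
    for nm,lo,hi in(("tin",.075,.095),("tumbler",.08,.11)):
        m=(w[...,2]>lo)&(w[...,2]<hi)
        k,l,st,ce=cv2.connectedComponentsWithStats(m.astype(np.uint8))
        for i in range(1,k):
            if st[i,4]>20: print(nm,ce[i].round(),st[i,4],w[l==i].mean(0).round(3))
E
```

```text
scene zhist [  63 1666 1274  230  481  100   59   69   76   55   66  127  336   55
   37   30   34   33   34   28   24   39   61  183  332   15    0    0
    0    0]
bar 440 [ 0.5318  0.2158  0.0422  0.2146 -1.2836] 0.11163973780747051 [0.53366806 0.21317548 0.11163974]
base [ 0.5161  0.2685  0.1234  0.3337 -1.2833]
board 3267 [ 0.5716 -0.2172  0.1535  0.2503  1.3129] [ 0.57516884 -0.21739585  0.0150013 ]
tin [ 7. 19.] 136 [-0.635 -1.133  0.085]
tin [633.   5.] 78 [-0.094  1.522  0.083]
tin [291.  82.] 158 [ 0.054 -0.011  0.085]
tin [516. 186.] 475 [0.675 0.573 0.085]
tin [416. 163.] 30 [0.522 0.308 0.085]
tin [389. 173.] 30 [0.539 0.215 0.083]
tin [309. 186.] 159 [ 0.531 -0.042  0.084]
tin [363. 185.] 53 [0.567 0.121 0.085]
tin [118. 252.] 589 [ 0.631 -0.605  0.084]
tin [ 85. 214.] 594 [ 0.481 -0.707  0.084]
tin [440. 205.] 101 [0.69  0.325 0.085]
tin [144. 216.] 102 [ 0.53  -0.536  0.085]
tin [435. 219.] 77 [0.733 0.291 0.085]
tin [100. 224.] 122 [ 0.528 -0.662  0.085]
tin [122. 246.] 110 [ 0.616 -0.596  0.085]
tin [ 75. 255.] 131 [ 0.615 -0.723  0.086]
tin [517. 259.] 23 [0.903 0.
[... 1969 characters left out ...]
.] 67 [0.243 1.524 0.088]
tumbler [625.   7.] 224 [2.287 0.339 0.094]
tumbler [253.  94.] 544 [0.601 0.553 0.095]
tumbler [336.  83.] 29 [0.9   0.467 0.095]
tumbler [342.  90.] 26 [0.898 0.42  0.094]
tumbler [349.  97.] 26 [0.898 0.372 0.094]
tumbler [355. 104.] 25 [0.898 0.326 0.096]
tumbler [310. 124.] 245 [0.71  0.311 0.093]
tumbler [404. 162.] 2031 [0.884 0.008 0.1  ]
tumbler [276. 163.] 245 [0.529 0.194 0.098]
tumbler [309. 217.] 161 [ 0.529 -0.04   0.086]
tumbler [127. 295.] 454 [ 0.009 -0.049  0.094]
tumbler [447. 358.] 758 [ 0.619 -0.556  0.095]
tumbler [374. 384.] 116 [ 0.441 -0.529  0.095]
tumbler [453. 383.] 898 [ 0.593 -0.611  0.1  ]
tumbler [398. 388.] 144 [ 0.483 -0.562  0.096]
```

```bash
cat >> h.py <<'E'
def down(ydir,sgn=1):  # tool down, tool y along heading ydir (rad)
    y=np.array([np.cos(ydir),np.sin(ydir),0])*sgn; z=np.array([0,0,-1.])
    return R.from_matrix(np.stack([np.cross(y,z),y,z],1))
def wrist(cams,manip,name):
    s=manip.state(); T=np.eye(4);T[:3,:3]=R.from_rotvec(s["tcp_rot"]).as_matrix();T[:3,3]=s["tool_pos"]
    c=cams.capture("wrist"); cv2.imwrite(f"pics/{name}.png",c["image"])
    return c,cloud(c,T@c["T_tool_cam"])
E
python3 - <<'E'
from h import *
from cell import manip,cams,inverse_kinematics as ik
p=[.531,.214,.25]
for sg in(1,-1):
  for a in(.287,1.857): print(sg,a,ik(p,down(a,sg).as_rotvec()))
best=min((1,-1),key=lambda s:abs(ik(p,down(.287,s).as_rotvec())[5]) if ik(p,down(.287,s).as_rotvec()) is not None else 9)
manip.move_pose(p,down(.287,best).as_rotvec()); print(best,manip.state()["clock"],manip.state()["tool_pos"])
c,w=wrist(cams,manip,"w1")
q=w[(w[...,2]>.1085)&(w[...,2]<.117)&(abs(w[...,0]-.531)<.12)&(abs(w[...,1]-.214)<.14)]
print(len(q),rect(q),q.mean(0))
np.save("pics/w1.npy",w)
E
```

```text
1 0.287 [0.33959412 0.05182814 1.78817218 0.         1.30159233 0.05259412]
1 1.857 [ 3.39594122e-01  5.18281447e-02  1.78817218e+00 -4.44089210e-16
  1.30159233e+00 -1.51740588e+00]
-1 0.287 None
-1 1.857 [0.33959412 0.05182814 1.78817218 0.         1.30159233 1.62418678]
1 1.875 [0.53075176 0.214886   0.24992518]
4121 [ 0.5289  0.2198  0.0415  0.2137 -1.2788] [0.52662411 0.23121801 0.11111533]
```

View pics/w1.png

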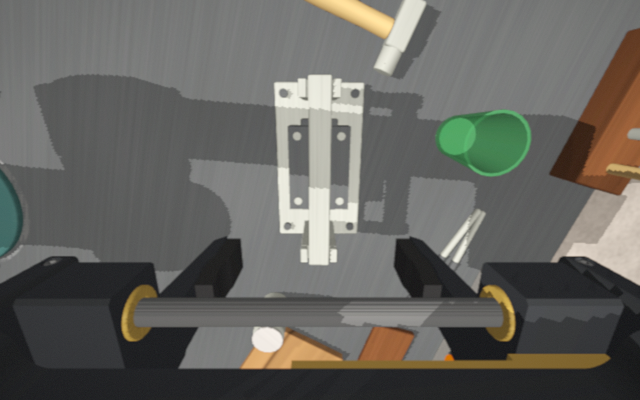

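The wrist view shows the bar whole, from (319,75) to (319,265), running straight down the image with the fixture under it and the tin at (267,338). I'll fit the bar's centre line away from the cheeks, then grip it.

```bash
cat > bar.py <<'E'
from h import *
def fitbar(w,c0,yaw,lo,hi,half=.085):
    f=np.array([np.cos(yaw),np.sin(yaw)])  # along bar
    n=np.array([f[1],-f[0]])
    q=w[(w[...,2]>lo)&(w[...,2]<hi)]; d=q[:,:2]-c0; s=d@f;t=d@n
    m=(abs(t)<.016); L=s[m&(abs(s)<.125)]; mid=(L.min()+L.max())/2
    bins=np.arange(-.07,.07,.005); S=[];C=[];W=[]
    for b in bins:
        k=m&(s>=b)&(s<b+.005)
        if k.sum()>5: S.append(b+.0025);C.append((t[k].min()+t[k].max())/2);W.append(np.ptp(t[k]))
    a,b=np.polyfit(S,C,1)
    cen=c0+f*mid+n*(a*mid+b)
    g=f+a*n; print("len",np.ptp(L),"width",np.median(W),"cen",cen,"yaw",np.arctan2(g[1],g[0]),"z",np.median(q[m&(abs(s)<.07),2]))
    return cen,np.arctan2(g[1],g[0])
E
python3 - <<'E'
from bar import *
from cell import manip
w=np.load("pics/w1.npy")
c,y=fitbar(w,np.array([.5305,.216]),1.859,.108,.117)
c,y=fitbar(w,c,y,.108,.117)
np.save("fix.npy",[*c,y])
r=down(y-np.pi/2).as_rotvec()
manip.move_pose([*c,.15],r); manip.move_linear([*c,.0995],.08)
s=manip.state();print(s["tool_pos"],s["contact_force"])
manip.set_gripper(0.0,50); s=manip.state();print(s["clock"],s["gripper_width"],s["grasp_force"],s["contact_force"],s["tool_pos"])
E
```

```text
len 0.21362019861722348 width 0.022900930793275258 cen [0.52984653 0.22008172] yaw 1.857144821053599 z 0.1111459637071272
len 0.21358950734657556 width 0.022937907255679717 cen [0.52985406 0.22007858] yaw 1.8572800373219343 z 0.1111459637071272
[0.52995262 0.22009318 0.09942583] [0.32009133 0.04742999 0.78678206]
4.4917 0.000294757914035832 0.0 [ 0.2583519  -0.58536382 -0.32518307] [0.5298407  0.22006871 0.09948245]
```

The fingers shut on nothing; I'll look.

Run:
```python
from h import *
from cell import manip,cams
c=cams.capture("side"); cv2.imwrite("pics/s1.png",cv2.resize(c["image"][90:240,200:360],None,fx=4,fy=4))
c,w=wrist(cams,manip,"w2"); np.save("pics/w2.npy",w)
```

```text
(no output)
```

View pics/s1.png

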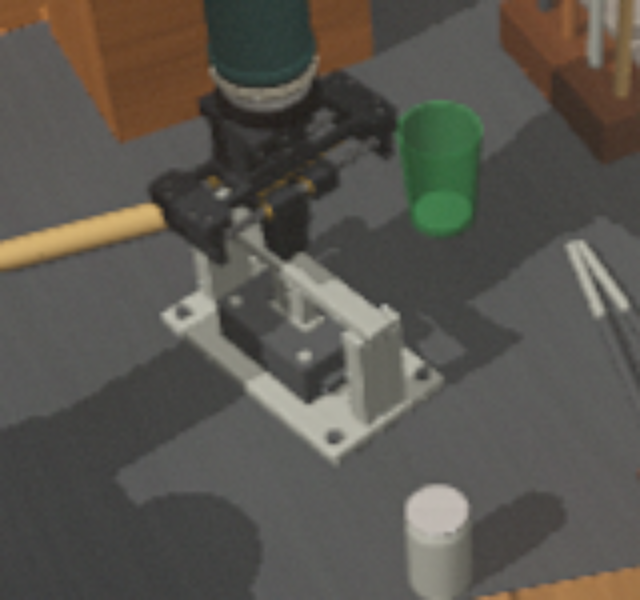

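View pics/w2.png

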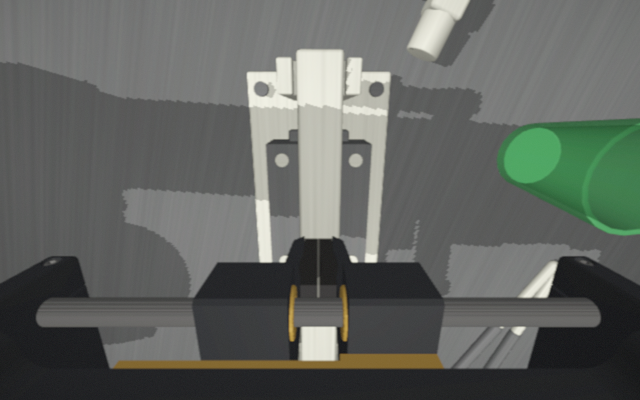

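Side view: shut fingers end on the bar's top at crop (290,255). Wrist view: finger tips end at (320,238) against the bar. Checking heights by depth.

Run:
```python
from h import *
w=np.load("pics/w2.npy")
for r in (100,200,230,236,240,244,250,258,264,320,350): print(r,[w[r,c].round(4).tolist() for c in(310,328)])
```

```text
100 [[0.5019, 0.2989, 0.1107], [0.5108, 0.3015, 0.1116]]
200 [[0.5168, 0.247, 0.112], [0.5267, 0.2496, 0.1112]]
230 [[0.5219, 0.2291, 0.1121], [0.5323, 0.2315, 0.1106]]
236 [[0.523, 0.225, 0.1112], [0.5334, 0.2279, 0.1109]]
240 [[0.5226, 0.2276, 0.1222], [0.5322, 0.2305, 0.1222]]
244 [[0.5228, 0.2272, 0.1262], [0.532, 0.2306, 0.1275]]
250 [[0.5228, 0.2282, 0.135], [0.5318, 0.2304, 0.1341]]
258 [[0.523, 0.2283, 0.1432], [0.5316, 0.2302, 0.1422]]
264 [[0.5233, 0.2276, 0.1475], [0.5315, 0.2299, 0.1475]]
320 [[0.5206, 0.2421, 0.2019], [0.5254, 0.2433, 0.2017]]
350 [[0.5467, 0.1423, 0.1114], [0.5589, 0.1451, 0.1107]]
```

Finger tips are measured about 19 mm above the nominal TCP, so the real tips end near the stated grasp point. I'll open, go 20 mm lower (still clear of everything) and grip.

Run:
```python
from h import *
from cell import manip
def p(t):
    s=manip.state();print(t,round(s["clock"],2),s["gripper_width"].round(4),round(s["grasp_force"],1),s["contact_force"].round(1),s["tool_pos"].round(4))
f=np.load("fix.npy")
manip.set_gripper(.088); manip.move_linear([*f[:2],.080],.06); p("low")
manip.set_gripper(0.,50); p("grip")
if manip.state()["gripper_width"]>.015:
    manip.move_linear([*f[:2],.10],.05); p("lift20")
```

```text
Traceback (most recent call last):
AttributeError: 'float' object has no attribute 'round'
```

```bash
cat >> h.py <<'E'
def p(manip,t):
    s=manip.state();print(t,round(s["clock"],2),"w",round(float(s["gripper_width"]),4),"gf",round(float(s["grasp_force"]),1),"F",s["contact_force"].round(1),"M",s["moment"].round(2),"P",s["tool_pos"].round(4),flush=True)
    return s
E
python3 - <<'E'
from h import *
from cell import manip
f=np.load("fix.npy")
p(manip,"low"); manip.set_gripper(0.,50); p(manip,"grip")
if manip.state()["gripper_width"]>.015:
    manip.move_linear([*f[:2],.10],.05); p(manip,"lift20")
E
```

```text
low 6.39 w 0.0878 gf 0.0 F [-0.4  0.2  1. ] M [-0.12  0.   -0.01] P [0.5292 0.2199 0.0791]
grip 7.38 w 0.0237 gf 50.0 F [ 1.4  0.1 -1.2] M [-0.05 -0.1  -0.03] P [0.5301 0.2201 0.08  ]
lift20 7.93 w 0.0234 gf 50.0 F [-0.3  0.1 -4.8] M [-0.1   0.04 -0.03] P [0.5298 0.2201 0.1003]
```

Run:
```python
from h import *
from cell import manip
f=np.load("fix.npy"); b=np.array([.573,-.218])
manip.move_linear([*f[:2],.17],.15)
manip.move_pose([*b,.17],down(1.313-np.pi/2).as_rotvec()); p(manip,"over")
manip.move_linear([*b,.03],.12); manip.move_linear([*b,.003],.05); s0=p(manip,"near")
for z in np.arange(.002,-.006,-.001):
    manip.move_linear([*b,z],.02); s=manip.state()
    if s["contact_force"][2]-s0["contact_force"][2]>5: break
p(manip,"touch"); manip.set_gripper(.06); p(manip,"open")
manip.move_linear([*b,.15],.15); p(manip,"up")
```

```text
over 10.17 w 0.0233 gf 50.0 F [ 0.5  0.4 -5.2] M [-0.08  0.07 -0.05] P [ 0.5732 -0.2168  0.1698]
near 12.18 w 0.0237 gf 50.0 F [-0.2 -0.2 -4.5] M [-0.06  0.05  0.07] P [ 0.5729 -0.218   0.0027]
touch 13.93 w 0.0234 gf 50.0 F [-3.8  2.2  4.8] M [0.16 0.66 0.07] P [ 0.5732 -0.2181 -0.0029]
open 14.62 w 0.0598 gf 0.0 F [ 0.5 -0.7 -0.7] M [-0.02  0.05 -0.01] P [ 0.573  -0.218  -0.0041]
up 15.79 w 0.0601 gf 0.0 F [-0.4 -0.4 -0.7] M [-0.05  0.08  0.03] P [ 0.5721 -0.2176  0.1487]
```

Run:
```python
from h import *
from cell import manip,cams
w=np.load("pics/w2.npy"); 
for r in(268,280,300,330,355): print(r,[(w[r,c,2]-.0995).round(3) for c in(60,100,210,250,280,400,430,580)])
from bar import fitbar
f=np.load("fix.npy"); manip.set_gripper(.075)
manip.move_pose([*f[:2],.21],down(f[2]).as_rotvec()); p(manip,"over")
c,w=wrist(cams,manip,"w3"); np.save("pics/w3.npy",w)
d=w[...,:2]-f[:2]; m=(w[...,2]>.085)&(w[...,2]<.097)&(np.hypot(d[...,0],d[...,1])<.04)
q=w[m]; print(len(q),rect(q),np.median(q[:,2]),np.argwhere(m).mean(0))
m=(w[...,2]>.047)&(w[...,2]<.056)&(np.hypot(d[...,0],d[...,1])<.075)
print("mould",m.sum(),rect(w[m]))
c2=cams.capture("scene"); w2=cloud(c2); m=(w2[...,2]>.022)&(w2[...,2]<.033)&(np.hypot(w2[...,0]-.573,w2[...,1]+.218)<.13)
print("bar on board",rect(w2[m]),np.median(w2[m][:,2]))
```

```text
268 [np.float64(0.091), np.float64(-0.1), np.float64(-0.1), np.float64(0.093), np.float64(0.093), np.float64(0.093), np.float64(-0.1), np.float64(0.094)]
280 [np.float64(0.092), np.float64(-0.1), np.float64(0.099), np.float64(0.1), np.float64(0.098), np.float64(0.099), np.float64(0.099), np.float64(0.095)]
300 [np.float64(0.098), np.float64(0.098), np.float64(0.108), np.float64(0.108), np.float64(0.108), np.float64(0.106), np.float64(0.107), np.float64(0.099)]
330 [np.float64(0.098), np.float64(-0.1), np.float64(0.108), np.float64(0.108), np.float64(0.108), np.float64(0.109), np.float64(0.107), np.float64(0.097)]
355 [np.float64(0.099), np.float64(0.087), np.float64(0.108), np.float64(0.108), np.float64(0.108), np.float64(0.108), np.float64(0.109), np.float64(0.1)]
over 17.84 w 0.0749 gf 0.0 F [ 0.4  0.5 -0. ] M [ 0.09  0.06 -0.03] P [0.5301 0.2195 0.2098]
519 [ 0.5294  0.2189  0.0155  0.0349 -1.2806] 0.09098431340340196 [187.71868979 317.42581888]
mould 5309 [ 0.53    0.219   0.0794  0.1104 -1.2838]
bar on board [ 0.575  -0.221   0.0341  0.2143  1.2589] 0.028386418345125786
```

View pics/w3.png

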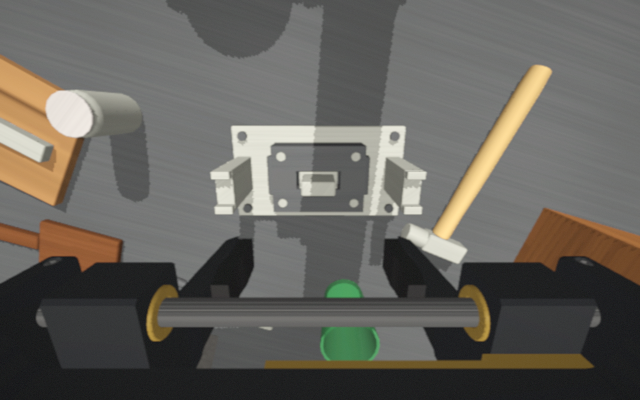

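Wrist view: tang top at (318,184) on the mould, centre (0.529,0.219), sizes and heights match; the bar is on the board (20,138). Next I grip the tang across its y faces.

```bash
cat > rock.py <<'E'
from h import *
from cell import manip
C=np.array([.5297,.2191]); Y=1.8585; fx=np.array([np.sin(Y),-np.cos(Y),0])
R0=down(Y); 
def go(th,lift,g,rate):
    r=R.from_rotvec(fx*th); piv=np.array([g[0],g[1],.030])
    manip.move_linear(piv+r.apply(np.array(g)-piv)+[0,0,lift],rate,(r*R0).as_rotvec())
def lean():
    a=(R.from_rotvec(manip.state()["tcp_rot"])*R0.inv()).as_rotvec(); return round(float(a@fx),3)
E
python3 - <<'E'
from rock import *
manip.move_pose([*C,.13],R0.as_rotvec()); manip.move_linear([*C,.050],.08); p(manip,"down")
manip.set_gripper(0.,60); s=p(manip,"grip"); 
g=[*C,.050]; np.save("g.npy",g)
if s["gripper_width"]>.03:
    for th,l in((.065,.0008),(.13,.0017),(0,.0022),(-.13,.003)):
        go(th,l,g,.007); p(manip,f"{th} {l} {lean()}")
E
```

```text
down 19.51 w 0.0751 gf 0.0 F [0.5 0.2 0.2] M [0.06 0.03 0.03] P [0.5303 0.2193 0.0506]
grip 20.18 w 0.0356 gf 60.0 F [0.1 1.1 0.5] M [ 0.17  0.09 -0.06] P [0.5297 0.2193 0.0501]
0.065 0.0008 0.065 20.55 w 0.0355 gf 60.0 F [-1.1  1.7 -0.1] M [ 0.14 -0.03  0.03] P [0.5301 0.2178 0.0507]
0.13 0.0017 0.129 20.92 w 0.0354 gf 60.0 F [ 0.4  0.3 -2.2] M [-0.27 -0.22  0.05] P [0.5305 0.2163 0.0513]
0 0.0022 -0.001 21.45 w 0.0355 gf 60.0 F [ 1.9 -2.5 -5. ] M [-0.46 -0.46 -0.09] P [0.5294 0.2189 0.0516]
-0.13 0.003 -0.13 21.98 w 0.0355 gf 60.0 F [ 3.3 -1.9 -8.8] M [ 0.06 -0.49  0.08] P [0.5285 0.2214 0.0519]
```

Run:
```python
from rock import *
g=np.load("g.npy"); l=.003; th=-.13
while l<.0135:
    th=-th
    for t,dl in((0,.0006),(th,.0007)):
        l+=dl; go(t,l,g,.007); s=manip.state()
        if s["contact_force"][2]<-20: print("hard"); break
    else:
        p(manip,f"{th} {l:.4f} {lean()}"); continue
    break
```

```text
0.13 0.0043 0.128 23.04 w 0.0356 gf 60.0 F [  3.1  -0.8 -14.7] M [-0.45 -0.79 -0.07] P [0.5299 0.2162 0.0534]
-0.13 0.0056 -0.129 24.1 w 0.0353 gf 60.0 F [  2.1  -0.5 -13. ] M [ 0.49 -0.17 -0.03] P [0.5285 0.222  0.0553]
0.13 0.0069 0.128 25.16 w 0.0357 gf 60.0 F [  0.2  -1.1 -11.9] M [-0.56 -0.17 -0.02] P [0.5306 0.2162 0.0569]
-0.13 0.0082 -0.127 26.22 w 0.0352 gf 60.0 F [-0.6  1.5 -9.4] M [ 0.82  0.31 -0.02] P [0.5289 0.2224 0.0582]
0.13 0.0095 0.128 27.27 w 0.0355 gf 60.0 F [-1.1 -0.8 -8. ] M [-0.26  0.02  0.02] P [0.5307 0.2159 0.0595]
-0.13 0.0108 -0.129 28.33 w 0.0353 gf 60.0 F [ 0.   0.7 -2.2] M [0.33 0.06 0.  ] P [0.5297 0.222  0.0613]
0.13 0.0121 0.129 29.39 w 0.0355 gf 60.0 F [-1.3  0.2 -3.8] M [-0.01 -0.01  0.02] P [0.5303 0.2166 0.0618]
-0.13 0.0134 -0.129 30.45 w 0.0358 gf 60.0 F [ 0.4  0.5 -2.7] M [ 0.18  0.13 -0.03] P [0.5288 0.2215 0.0631]
0.13 0.0147 0.129 31.51 w 0.0355 gf 60.0 F [-0.2 -0.5 -3.1] M [-0.09 -0.08 -0.02] P [0.5304 0.2166 0.0644]
```

Run:
```python
from rock import *
from cell import cams
g=np.load("g.npy")
go(0,.0155,g,.007); p(manip,f"up {lean()}"); go(0,.046,g,.03); manip.dwell(.5); p(manip,f"end {lean()}")
im=[]
for n,(x,y) in(("scene",(340,130)),("side",(230,100))):
    c=cams.capture(n); im.append(cv2.resize(c["image"][y:y+110,x:x+95],None,fx=4,fy=4))
    w=cloud(c); d=np.hypot(w[...,0]-.5297,w[...,1]-.2191); m=(d<.06)&(d>.02)&(w[...,2]>.044)&(w[...,2]<.058); print(n,"mould top",np.median(w[m][:,2]),m.sum())
cv2.imwrite("pics/end.png",np.hstack(im))
```

```text
up 0.0 32.05 w 0.0357 gf 60.0 F [-0.6 -0.5 -3. ] M [ 0.05  0.07 -0.06] P [0.5294 0.2199 0.0655]
end -0.0 33.72 w 0.0355 gf 60.0 F [-0.3 -0.5 -4.4] M [ 0.03  0.01 -0.  ] P [0.5297 0.2191 0.096 ]
scene mould top 0.051504775651437074 467
side mould top 0.05321115955953282 419
```

View pics/end.png

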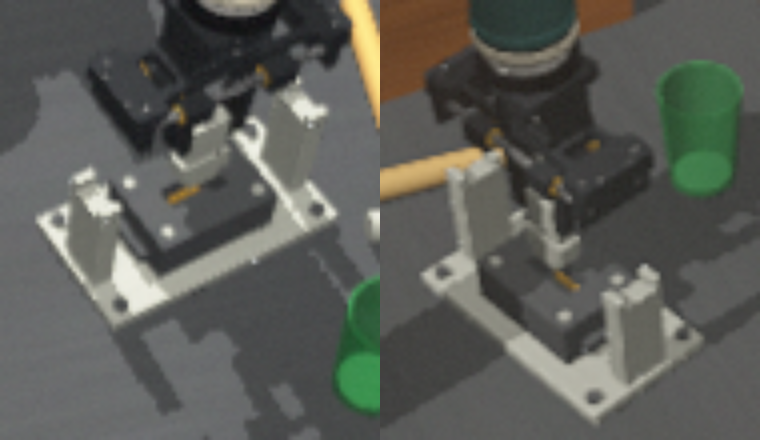

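Both views show the block upright in the fingers (left (200,155), right (550,240)). It is clear of the pocket, the brass strips are visible below it, and the mould is seated.

```bash
python3 -c "
from cell import order
print(order.close_job())"
```

```text
the job is handed in; nothing more can be done
None
```

The job is handed in, with no verdict returned: the bar lies flat on the board, the block was rocked free at about ±0.13 rad and is held upright and still roughly 18 mm above its pocket, the mould looks seated in both camera views, and it took about 34 s.

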